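Sort the freshly laser-marked parts into their trays

ROBOT

A 7-joint arm with a two-finger parallel gripper is mounted at the origin on the work surface. World frame = base frame: x ahead of the robot, y to its left, z up, the work surface at z = 0. Lengths are in m, angles in rad, forces in N, time in s.
With the tool pointing down it reaches from about 0.425 to 0.875 m from the base axis. Payload 8.4 kg.
Tool frame: the origin (TCP) lies midway between the tips of the shut fingers; the grasp point (between the pads) lies 19 mm behind it (r.hold_point_z is the distance from the TCP to the grasp point, in m); z points along the fingers, y is the line along which they close (so a half turn about z gives the same grasp; the last joint's range is limited). The gripper opens to 87 mm and grips with 3 to 60 N. Pads are 19 mm wide; open, the fingers measure 117 mm over their backs; the gripper's body (75 mm by 190 mm) begins 51 mm behind the grasp point.
Start: joints at [1.203, 0.333, 0.04, 1.465, -0.013, 1.343, -0.059], TCP at [0.173, -0.627, 0.189] pointing down, gripper open.
Joint ranges: [-2.58, 2.58], [-0.38, 2.09], [-1.3, 1.39], [0.25, 2.4], [-1.5, 4.64], [0.08, 2.09], [-2.65, 2.65]. Speed limits (rad/s): [2.22, 2.22, 2.79, 2.79, 3.14, 3.14, 3.14].

INTERFACE

Orientations are given as a unit quaternion [x, y, z, w].
In Python, from plant import telemetry, vision, ticket, r gives the robot as it stands. The module is installed in compiled form; this text tells all that it offers.
- The arm moves only by the shell command python3 -m inch 'ROWS' [FORCE]. ROWS is a JSON object of lists of equal length, an entry for each row: "rot": the turn, a rotation vector about the tool's x, y, z in rad, a list of three; "slide": the shift along the tool's x, y, z in m, a list of three; "jaw": the opening in per cent of the stroke, from 0 (shut) to 100 (fully open). A call has 1 to 10 rows; each row shifts and turns the commanded pose from where the row before left it, along the tool's axes as they then stand; what a row does not reach is not made up. A row lasts 1/12 s, in which the tool goes at most 41.7 mm and 7.16 degrees, less where a joint would pass 70% of its speed; a pose out of reach is approached as far as the arm can. A call with a gripper value outside its range is refused whole. The fingers move at their own pace and stop on an object; FORCE is the grip in N (left out, the last holds). Time passes only in rows, so rows that do not move let the fingers close. It gives the time, the measured TCP pose, the force, the opening and the grip force at its end, in the units of the state.
- telemetry.get_obs(): the state, without advancing time (a new reading comes with each control period).
- vision.read_camera(name): name is "scene" or "top"; returns a dict with "img" (384x512x3 uint8, red, green, blue), "camera_matrix" (3x3 intrinsics, pixels), "eye" and "rotation" of the camera in the world. Camera axes: x right, y up, looking along -z (the intrinsics and any distortion apply to the point x, -y, -z); pixel columns grow to the right and rows downward; lengths in m; the calibration is good to about 2 mm. A picture is of the moment at which its call begins. There is no depth.
- ticket.job_done(): hands the job in; it is judged then, once.
The state is a dict: "t": time; "joint_pos": joint angles; "qvel": joint speeds; "tau": joint torques, N m; "ee_pos": TCP position; "eef_rot": TCP orientation; "wrist_force": force on the tool from outside, world axes, zero at the start; "wrist_torque": the same for the moment, N m; "width": finger opening in m; "grasp_force": force on a finger pad.
Only numpy, scipy, OpenCV 4.12 (cv2) and the standard library are available. Lean on these libraries where they do the work, as an engineer would, in place of code of your own. Each camera call takes 0.05 s, during which the arm holds its last target. There are 200 camera calls.

TASK

Clear the marking bed: first put the mis-marked aluminium block, the one with the red cross, into the red tray, and only then put the two brass parts into the blue tray with the yellow liner and the two remaining aluminium parts into the blue tray with the white liner. Lower each part gently to the tray floor and leave it lying flat, the same way up as it was, side by side and not stacked, and let go of it; do not drop or toss it. Leave the orange focus gauge and the green V-block where they stand.

Things in the scene. Friction and masses are not known exactly. Their poses are not given: they have to be found in the camera images.
- reject_block: rectangular aluminium block with a big red painted cross on top, 50 mm (its x) x 34 mm (its y) x 18 mm high, 60 to 120 g. Origin: centre of its underside; z up
- alu_block: rectangular aluminium block with five dark parallel bars marked on top, no red; 50 mm (its x) x 34 mm (its y) x 18 mm high, 60 to 120 g. Origin: centre of its underside; z up
- alu_knob: round aluminium knob with a short dark pointer line on top, diameter 36 mm up to 20 mm height, then tapering to diameter 30 mm at its top, 26 mm high; 50 to 100 g. Origin: centre of its underside; z up
- brass_block: rectangular brass block with three dark bars on top, 44 mm (its x) x 30 mm (its y) x 24 mm high, 180 to 370 g. Origin: centre of its underside; z up
- brass_bush: round brass flanged bush standing on its flange: flange diameter 44 mm, 8 mm thick, at the bottom; above it a hub of diameter 28 mm up to 30 mm height, with a black bore mark on top (the hub is the place to grip); 145 to 300 g. Origin: centre of its underside; z up
- tray_yellow: blue open tray with a yellow liner on its floor, for brass. Outside 160 mm long (its x) by 130 mm wide (its y), 34 mm high, walls and floor 4 mm thick, so inside 152 x 122 mm with the floor 4 mm above the table. Fixed to the table. Origin: centre of its underside, at table height; z up
- tray_white: blue open tray with a white liner on its floor, for aluminium. Outside 160 mm long (its x) by 130 mm wide (its y), 34 mm high, walls and floor 4 mm thick, so inside 152 x 122 mm with the floor 4 mm above the table. Fixed to the table. Origin: centre of its underside, at table height; z up
- tray_red: all-red open tray, for rejects. Outside 160 mm long (its x) by 130 mm wide (its y), 34 mm high, walls and floor 4 mm thick, so inside 152 x 122 mm with the floor 4 mm above the table. Fixed to the table. Origin: centre of its underside, at table height; z up
- gauge: focus gauge, to be left alone: an orange pillar of diameter 16 mm on a dark round foot of diameter 30 mm, 50 mm high in all, loose, stands upright. Origin: centre of its underside; z up
- v_block: green-painted steel V-block, to be left alone: 40 x 40 mm, 34 mm high with a groove 16 mm wide and 14 mm deep along its x, loose. Origin: centre of its underside; z up

How it is judged:
On the way:
1. the block with the red cross lies flat in the red tray, released (x of reject_block in the frame of tray_red between -0.076 and 0.076 m and y of reject_block in the frame of tray_red between -0.061 and 0.061 m and z of reject_block in the frame of tray_red below 0.012 m and angle between reject_block's own z axis and vertical below 0.2 rad and linear speed of reject_block below 0.03 m/s and contact force between reject_block and the fingers below 0.1 N), for 0.2 s.
At the end, for the whole second after the job is handed in: Red-cross block in the red tray, brass in the yellow-lined, other aluminium in the white-lined tray: centres between the walls, underside under 12 mm above the tray's underside, upright as at the start within 0.2 rad, released, under 0.03 m/s; gauge and V-block moved under 25 mm (all of step 1 and x of brass_bush in the frame of tray_yellow between -0.076 and 0.076 m and y of brass_bush in the frame of tray_yellow between -0.061 and 0.061 m and z of each of brass_bush, brass_block in the frame of tray_yellow below 0.012 m and angle between each of brass_bush, brass_block, alu_block, alu_knob's own z axis and vertical below 0.2 rad and linear speed of each of brass_bush, brass_block, alu_block, alu_knob below 0.03 m/s and contact force between each of brass_bush, brass_block, alu_block, alu_knob and the fingers below 0.1 N and x of brass_block in the frame of tray_yellow between -0.076 and 0.076 m and y of brass_block in the frame of tray_yellow between -0.061 and 0.061 m and x of alu_block in the frame of tray_white between -0.076 and 0.076 m and y of alu_block in the frame of tray_white between -0.061 and 0.061 m and z of each of alu_block, alu_knob in the frame of tray_white below 0.012 m and x of alu_knob in the frame of tray_white between -0.076 and 0.076 m and y of alu_knob in the frame of tray_white between -0.061 and 0.061 m and distance of each of gauge, v_block from where it was at the start of the episode below 0.025 m); the robot touches nothing.
It fails at once if a good part is in a tray (below 30 mm, between its walls) while the red-cross block is not yet lying flat in the red tray (not (x of reject_block in the frame of tray_red between -0.076 and 0.076 m and y of reject_block in the frame of tray_red between -0.061 and 0.061 m and z of reject_block in the frame of tray_red below 0.012 m and angle between reject_block's own z axis and vertical below 0.2 rad) and ((x of brass_bush in the frame of tray_yellow between -0.076 and 0.076 m and y of brass_bush in the frame of tray_yellow between -0.061 and 0.061 m and z of brass_bush in the frame of tray_yellow below 0.03 m) or (x of brass_bush in the frame of tray_white between -0.076 and 0.076 m and y of brass_bush in the frame of tray_white between -0.061 and 0.061 m and z of brass_bush in the frame of tray_white below 0.03 m) or (x of brass_bush in the frame of tray_red between -0.076 and 0.076 m and y of brass_bush in the frame of tray_red between -0.061 and 0.061 m and z of brass_bush in the frame of tray_red below 0.03 m) or (x of brass_block in the frame of tray_yellow between -0.076 and 0.076 m and y of brass_block in the frame of tray_yellow between -0.061 and 0.061 m and z of brass_block in the frame of tray_yellow below 0.03 m) or (x of brass_block in the frame of tray_white between -0.076 and 0.076 m and y of brass_block in the frame of tray_white between -0.061 and 0.061 m and z of brass_block in the frame of tray_white below 0.03 m) or (x of brass_block in the frame of tray_red between -0.076 and 0.076 m and y of brass_block in the frame of tray_red between -0.061 and 0.061 m and z of brass_block in the frame of tray_red below 0.03 m) or (x of alu_block in the frame of tray_yellow between -0.076 and 0.076 m and y of alu_block in the frame of tray_yellow between -0.061 and 0.061 m and z of alu_block in the frame of tray_yellow below 0.03 m) or (x of alu_block in the frame of tray_white between -0.076 and 0.076 m and y of alu_block in the frame of tray_white between -0.061 and 0.061 m and z of alu_block in the frame of tray_white below 0.03 m) or (x of alu_block in the frame of tray_red between -0.076 and 0.076 m and y of alu_block in the frame of tray_red between -0.061 and 0.061 m and z of alu_block in the frame of tray_red below 0.03 m) or (x of alu_knob in the frame of tray_yellow between -0.076 and 0.076 m and y of alu_knob in the frame of tray_yellow between -0.061 and 0.061 m and z of alu_knob in the frame of tray_yellow below 0.03 m) or (x of alu_knob in the frame of tray_white between -0.076 and 0.076 m and y of alu_knob in the frame of tray_white between -0.061 and 0.061 m and z of alu_knob in the frame of tray_white below 0.03 m) or (x of alu_knob in the frame of tray_red between -0.076 and 0.076 m and y of alu_knob in the frame of tray_red between -0.061 and 0.061 m and z of alu_knob in the frame of tray_red below 0.03 m))).
It fails at once if a part moves faster than 0.5 m/s below the rim (30 mm) of its tray: dropped or tossed in ((x of brass_bush in the frame of tray_yellow between -0.076 and 0.076 m and y of brass_bush in the frame of tray_yellow between -0.061 and 0.061 m and z of brass_bush in the frame of tray_yellow below 0.03 m and linear speed of brass_bush above 0.5 m/s) or (x of brass_block in the frame of tray_yellow between -0.076 and 0.076 m and y of brass_block in the frame of tray_yellow between -0.061 and 0.061 m and z of brass_block in the frame of tray_yellow below 0.03 m and linear speed of brass_block above 0.5 m/s) or (x of alu_block in the frame of tray_white between -0.076 and 0.076 m and y of alu_block in the frame of tray_white between -0.061 and 0.061 m and z of alu_block in the frame of tray_white below 0.03 m and linear speed of alu_block above 0.5 m/s) or (x of alu_knob in the frame of tray_white between -0.076 and 0.076 m and y of alu_knob in the frame of tray_white between -0.061 and 0.061 m and z of alu_knob in the frame of tray_white below 0.03 m and linear speed of alu_knob above 0.5 m/s) or (x of reject_block in the frame of tray_red between -0.076 and 0.076 m and y of reject_block in the frame of tray_red between -0.061 and 0.061 m and z of reject_block in the frame of tray_red below 0.03 m and linear speed of reject_block above 0.5 m/s)).
It fails at once if the gauge or the V-block is shifted by more than 25 mm or tipped by more than 0.3 rad (distance of any of gauge, v_block from where it was at the start of the episode above 0.025 m or angle between any of gauge, v_block's own z axis and vertical above 0.3 rad).
It also fails if it takes over 115 s, if anything falls off the work surface, if the arm or the gripper's body presses on something with over 40 N, if the wrist force passes 120 N, or if a joint passes its speed limit or range.

## Working session

There is one attempt and no reset: what is moved stays moved. The work goes in short steps, Python scripts to look and compute and a shell command to move; the robot and the scene stay as the last step left them, time stands still between calls to the robot, and variables do not carry over. Pictures are saved under pics/ and viewed, at most 17 in all, crops included, and the job is handed in when it is done.

```bash
mkdir -p pics
python3 - <<'E'
from plant import telemetry, vision, r
import cv2,pickle
o=telemetry.get_obs()
for k in ("t","ee_pos","eef_rot","width","joint_pos"): print(k,o[k])
d={}
for n in ("top","scene"):
    c=vision.read_camera(n); d[n]=c
    cv2.imwrite(f"pics/{n}0.png",cv2.resize(c["img"][:,:,::-1],(800,600)))
    print(n,{k:v for k,v in c.items() if k!="img"})
pickle.dump(d,open("c0.pkl","wb"))
print(r.hold_point_z)
E
```

```text
t 0.0
ee_pos [ 0.17245626 -0.62615732  0.18795564]
eef_rot [ 9.90979305e-01  1.34012489e-01 -1.75193125e-04 -7.99001952e-04]
width 0.0867829612528623
joint_pos [ 1.20276922  0.33391623  0.03988025  1.46627197 -0.01337962  1.34330613
 -0.05847451]
top {'camera_matrix': array([[437.51046706,   0.        , 251.68391281],
       [  0.        , 437.51046706, 186.79213786],
       [  0.        ,   0.        ,   1.        ]]), 'eye': array([0.48838066, 0.01404854, 1.04844487]), 'rotation': array([-0.01502522,  0.01605617,  0.71621834, -0.69752973])}
scene {'camera_matrix': array([[494.00013512,   0.        , 247.94609541],
       [  0.        , 494.00013512, 190.39667892],
       [  0.        ,   0.        ,   1.        ]]), 'eye': array([1.18562335, 0.47414315, 0.7934648 ]), 'rotation': array([0.17980941, 0.34847898, 0.82731265, 0.40222475])}
0.0187
```

View pics/top0.png

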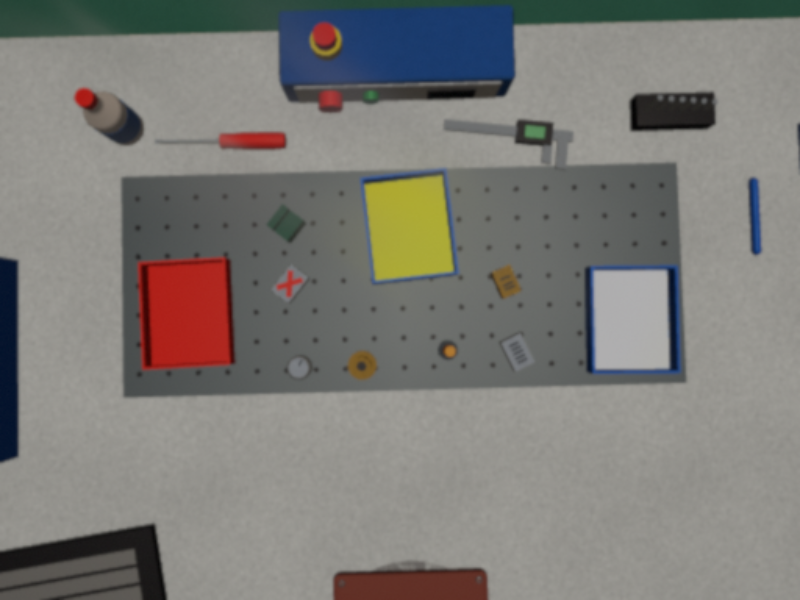

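View pics/scene0.png

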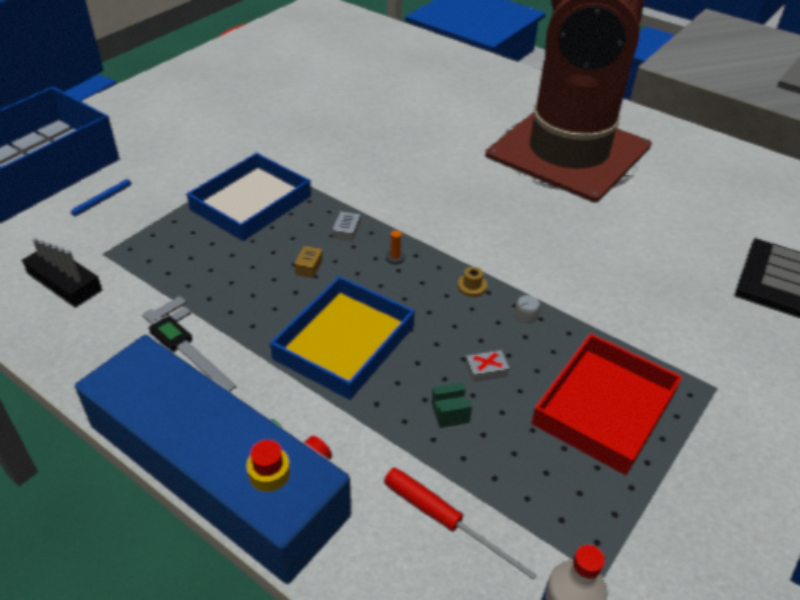

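The top view shows (800-px scale) the reject block at (290,284), knob (299,368), bush (361,365), gauge (448,350), alu block (517,352), brass block (506,282) and V-block (286,223). The red, yellow and white trays are at (186,313), (409,228) and (634,320). The scene view agrees.

```bash
cat > h.py <<'E'
import numpy as np, cv2
from scipy.spatial.transform import Rotation as R
from plant import telemetry, vision
def cast(c,uv,z):
    K=c["camera_matrix"]; uv=np.asarray(uv,float).reshape(-1,2)
    d=np.c_[(uv[:,0]-K[0,2])/K[0,0],-(uv[:,1]-K[1,2])/K[1,1],-np.ones(len(uv))]
    d=R.from_quat(c["rotation"]).apply(d); e=np.asarray(c["eye"])
    return (e+d*((z-e[2])/d[:,2])[:,None])[:,:2]
def rect(c,m,seed,z,rad=30):
    """mask blob nearest seed -> world rect centre, sizes, yaw of long side"""
    w=np.zeros_like(m); cv2.circle(w,tuple(int(s) for s in seed),rad,255,-1); m=cv2.bitwise_and(m,w)
    cs=[k for k in cv2.findContours(m,cv2.RETR_EXTERNAL,cv2.CHAIN_APPROX_NONE)[0] if cv2.contourArea(k)>25]
    k=max(cs,key=cv2.contourArea)
    p=cast(c,k.reshape(-1,2),z)
    (cx,cy),(a,b),t=cv2.minAreaRect((p*1000).astype(np.float32))
    if a<b: a,b,t=b,a,t+90
    return np.round([cx,cy,a,b,(t+90)%180-90],1)
def go(x,y,yaw=None,z=None):
    """print tool-axis slide (mm) and turn (deg) to world target in mm, yaw of tool x in deg"""
    o=telemetry.get_obs(); T=R.from_quat(o["eef_rot"]); p=o["ee_pos"]*1000
    X=T.as_matrix()[:,0]; cur=np.degrees(np.arctan2(X[1],X[0]))
    d=np.array([x-p[0],y-p[1],(p[2] if z is None else z)-p[2]])
    out="slide %s"%np.round(T.inv().apply(d),1)
    if yaw is not None:
        ref=np.degrees(np.arctan2(y,x))+90
        yw=ref+(yaw-ref+90)%180-90
        out+=" turn_z(deg,tool) %.1f rad %.3f"%(-(yw-cur),-np.radians(yw-cur))
        th=np.radians(yw); M=np.array([[np.cos(th),np.sin(th),0],[np.sin(th),-np.cos(th),0],[0,0,-1]])
        out+=" | slide after turn %s"%np.round(M.T@d,1)
    print("at",p.round(1),"yaw %.1f"%cur,"t %.2f w %.1f"%(o["t"],o["width"]*1000),out)
E
python3 - <<'E'
import pickle,numpy as np,cv2
from h import *
c=pickle.load(open("c0.pkl","rb"))["top"]
im=c["img"]; hsv=cv2.cvtColor(im,cv2.COLOR_RGB2HSV); H,S,V=cv2.split(hsv)
s=1.5625
red=(((H<8)|(H>172))&(S>120)&(V>70)).astype(np.uint8)*255
yel=((H>24)&(H<36)&(S>120)).astype(np.uint8)*255
brass=((H>10)&(H<24)&(S>90)).astype(np.uint8)*255
br=((V>115)&(S<70)).astype(np.uint8)*255
al=(V>105).astype(np.uint8)*255
blue=((H>100)&(H<130)&(S>120)).astype(np.uint8)*255
green=((H>50)&(H<95)&(S>55)).astype(np.uint8)*255
for n,m,p,z,r in (("reject",al,(290,284),.018,22),("alu",al,(517,352),.018,22),("knob",al,(299,368),.026,14),
  ("brass",brass,(506,282),.024,22),("bush",brass,(361,365),.008,20),("gauge",brass,(448,350),.05,15),
  ("vblk",green,(286,223),.034,20),("tred",red,(186,313),.034,60),("tyel",yel,(409,228),.004,60),("twht",br,(628,320),.004,42),("twhtO",blue,(634,320),.034,55)):
    try: print(n,rect(c,m,np.array(p)/s,z,r))
    except Exception as e: print(n,e)
E
```

```text
reject [551.6 169.7  51.7  33.3 -39.9]
alu [ 451.6 -163.9   86.    79.5   79. ]
knob [424.8 157.3  27.9  25.6  -1.2]
brass [ 545.  -156.8   42.5   30.8   22.1]
bush [425.3  63.2  41.9  40.1  43.6]
gauge [444.3 -66.1  18.2  15.9  88.5]
vblk [635.5 167.   32.8  24.5 -40.1]
tred [510.5 323.7 161.2 135.4   1.7]
tyel [634.5 -14.1 148.7 119.5   5.1]
twht [ 483.7 -349.4  153.   113.2   -1.1]
twhtO [ 484.  -342.2  157.5  136.4   -1.5]
```

```bash
python3 -m inch '{"slide":[[0.037,-0.020,0],[0.037,-0.020,0],[0.037,-0.020,0],[0.037,-0.020,0],[0.037,-0.020,0],[0.037,-0.020,0],[0.037,-0.020,0],[0.037,-0.020,0],[0.037,-0.020,0],[0.037,-0.020,0]],"rot":[[0,0,0],[0,0,0],[0,0,0],[0,0,0],[0,0,0],[0,0,0],[0,0,0],[0,0,0],[0,0,0],[0,0,0]],"jaw":[100,100,100,100,100,100,100,100,100,100]}'
python3 -m inch '{"slide":[[0,0,0],[0,0,0],[0,0,0],[0,0,0],[0,0,0],[0,0,0],[0,0,0],[0,0,0],[0,0,0],[0,0,0]],"rot":[[0,0,-0.12],[0,0,-0.12],[0,0,-0.12],[0,0,-0.12],[0,0,-0.12],[0,0,-0.12],[0,0,-0.12],[0,0,-0.12],[0,0,-0.12],[0,0,-0.12]],"jaw":[100,100,100,100,100,100,100,100,100,100]}'
python3 - <<'E'
from h import *
go(552,170,140,150)
import pickle
c=pickle.load(open("c0.pkl","rb"))["top"]
V=cv2.cvtColor(c["img"],cv2.COLOR_RGB2HSV)[:,:,2]
for t in (115,125,135,145): print(t,rect(c,(V>t).astype(np.uint8)*255,(331,225.3),.018,20),rect(c,(V>t).astype(np.uint8)*255,(191.4,235.5),.026,14))
E
```

```text
t: 0.93
ee_pos: [0.4743, -0.3365, 0.1887]
eef_rot: [0.991, 0.134, -0.0, -0.0]
wrist_force: [0.4, -0.1, 0.3]
width: 0.0869
grasp_force: 0.0
t: 1.77
ee_pos: [0.4731, -0.3381, 0.1884]
eef_rot: [0.74, 0.672, -0.0, -0.0]
wrist_force: [-0.1, 0.4, 0.6]
width: 0.0872
grasp_force: 0.0
at [ 473.1 -338.1  188.4] yaw 84.5 t 1.77 w 87.2 slide [513.3  29.8  38.6] turn_z(deg,tool) -55.5 rad -0.969 | slide after turn [266.2 440.   38.4]
115 [ 438.3 -172.8   46.    30.6   24.8] [424.8 157.3  25.6  23.2  88.5]Traceback (most recent call last):
  File "<stdin>", line 6, in <module>
  File "h.py", line 13, in rect
    k=max(cs,key=cv2.contourArea)
ValueError: max() iterable argument is empty
```

```bash
python3 -m inch '{"slide":[[0.040,0.0023,0.003],[0.040,0.0023,0.003],[0.040,0.0023,0.003],[0.040,0.0023,0.003],[0.040,0.0023,0.003],[0.040,0.0023,0.003],[0.040,0.0023,0.003],[0.040,0.0023,0.003],[0.040,0.0023,0.003],[0.040,0.0023,0.003]],"rot":[[0,0,0],[0,0,0],[0,0,0],[0,0,0],[0,0,0],[0,0,0],[0,0,0],[0,0,0],[0,0,0],[0,0,0]],"jaw":[100,100,100,100,100,100,100,100,100,100]}'
python3 -m inch '{"slide":[[0.038,0.0023,0.003],[0.038,0.0023,0.003],[0.038,0.0023,0.003],[0,0,0],[0,0,0],[0,0,0],[0,0,0],[0,0,0],[0,0,0],[0,0,0]],"rot":[[0,0,0],[0,0,0],[0,0,0],[0,0,-0.12],[0,0,-0.12],[0,0,-0.12],[0,0,-0.12],[0,0,-0.12],[0,0,-0.12],[0,0,-0.12]],"jaw":[100,100,100,100,100,100,100,100,100,100]}'
python3 -m inch '{"slide":[[0,0,0],[0,0,0]],"rot":[[0,0,-0.12],[0,0,0]],"jaw":[100,100]}'
python3 - <<'E'
from h import *
go(552,170,140,80)
E
```

```text
t: 2.6
ee_pos: [0.5368, 0.0591, 0.1587]
eef_rot: [0.742, 0.67, -0.0, 0.0]
wrist_force: [0.9, -0.2, -0.2]
width: 0.0871
grasp_force: 0.0
t: 3.43
ee_pos: [0.5552, 0.1698, 0.1495]
eef_rot: [0.402, 0.916, -0.0, -0.0]
wrist_force: [0.1, -0.2, -1.0]
width: 0.0869
grasp_force: 0.0
t: 3.6
ee_pos: [0.5552, 0.1697, 0.1494]
eef_rot: [0.346, 0.938, -0.0, -0.0]
wrist_force: [-0.1, 1.0, -0.5]
width: 0.0872
grasp_force: 0.0
at [555.2 169.7 149.4] yaw 139.5 t 3.60 w 87.2 slide [ 2.6 -1.9 69.4] turn_z(deg,tool) -0.5 rad -0.009 | slide after turn [ 2.6 -1.9 69.4]
```

```bash
python3 -m inch '{"slide":[[0.0026,-0.0019,0.03],[0,0,0.03],[0,0,0.03],[0,0,0]],"rot":[[0,0,0],[0,0,0],[0,0,0],[0,0,0]],"jaw":[80,80,80,80]}'
python3 - <<'E'
from h import *
c=vision.read_camera("scene"); cv2.imwrite("pics/s1.png",cv2.resize(c["img"][150:310,200:450,::-1],None,fx=3,fy=3))
E
```

```text
t: 3.93
ee_pos: [0.5487, 0.1684, 0.0544]
eef_rot: [0.351, 0.936, -0.002, -0.003]
wrist_force: [-0.9, -0.4, -1.0]
width: 0.0715
grasp_force: 0.0
```

View pics/s1.png

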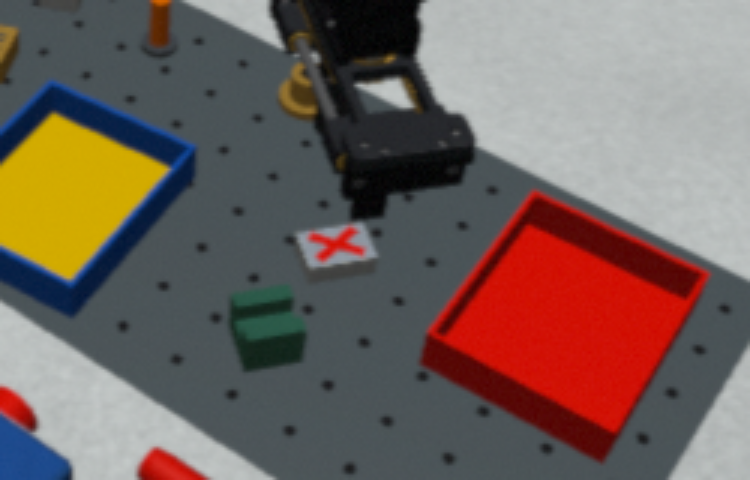

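The near finger tip is at crop (368,215) and the block is at crop (338,243), with the V-block clear. I'll check the alignment numerically.

Run:
```python
from h import *
c=vision.read_camera("scene")
print(cast(c,(322.7,221.7),.054)*1000, "cross", cast(c,(200+338/3,150+243/3),.018)*1000)
go(552,170,140,4)
```

```text
[[546.05626122 187.82621061]] cross [[550.76099891 171.29240851]]
at [551.6 170.2  59.7] yaw 139.0 t 4.03 w 70.5 slide [-0.6  0.2 55.7] turn_z(deg,tool) -1.0 rad -0.017 | slide after turn [-0.5  0.1 55.7]
```

```bash
cat >> h.py <<'E'
def proj(c,P):
    K=c["camera_matrix"]; q=R.from_quat(c["rotation"]).inv().apply(np.atleast_2d(P)-c["eye"])
    return np.c_[K[0,2]-K[0,0]*q[:,0]/q[:,2], K[1,2]+K[1,1]*q[:,1]/q[:,2]]
E
python3 - <<'E'
from h import *
c=vision.read_camera("scene")
u=np.array([.656,.755,0]);p=np.array([.5516,.1702,.0597])
print((proj(c,[p+u*.036,p-u*.036,p+u*.058,p,p-u*.058])-[200,150])*3)
cv2.imwrite("pics/s2.png",cv2.resize(c["img"][150:250,270:390,::-1],None,fx=6,fy=6))
E
```

```text
[[358.40441743 241.34662195]
 [327.58048931 164.88613283]
 [368.46990795 266.31463788]
 [342.60343167 202.15138715]
 [318.75856294 143.00284777]]
```

View pics/s2.png

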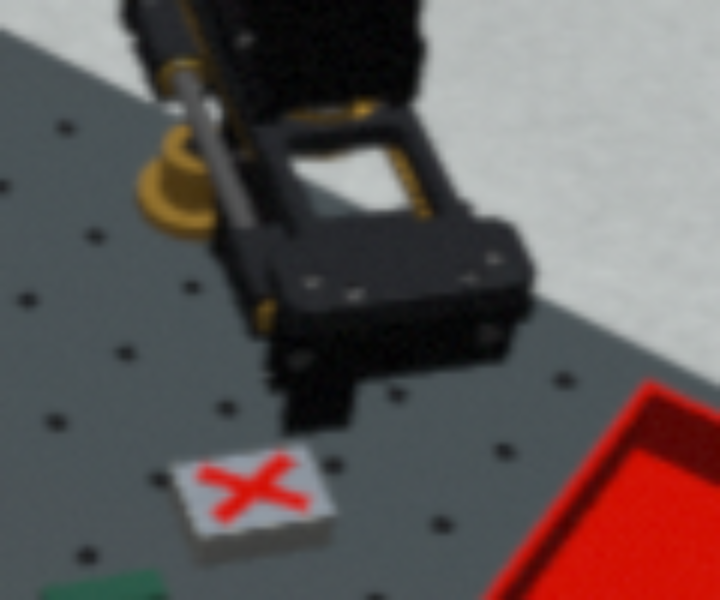

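Run:
```python
from h import *
a=vision.read_camera("scene")["img"]; c=vision.read_camera("top"); b=c["img"]
cv2.imwrite("pics/s3.png",np.hstack([cv2.resize(a[0:260,180:440],(400,400)),cv2.resize(b[110:310,80:280],(400,400))])[:,:,::-1])
u=np.array([.656,.755,0]);p=np.array([.5516,.1702,.0597])
print((proj(c,[p+u*.036,p,p-u*.036])-[80,110])*2+[400,0])
```

```text
[[578.7932466  119.67073363]
 [603.19098303 139.84388671]
 [627.6371496  160.05708404]]
```

View pics/s3.png

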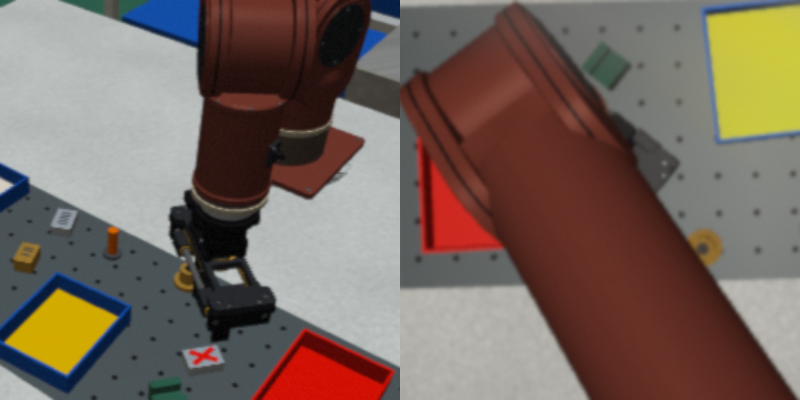

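The scene crop shows the gripper bar with one finger visible at (220,335). In the top view the arm hides the tool. I'll overlay the expected body corners to understand this.

Run:
```python
from h import *
o=telemetry.get_obs(); M=R.from_quat(o["eef_rot"]).as_matrix(); p=o["ee_pos"]; print(p,o["wrist_force"])
out=[]
for n,x0,y0,w,h in (("scene",250,100,140,150),("top",150,110,100,107)):
    c=vision.read_camera(n); im=cv2.resize(np.ascontiguousarray(c["img"][y0:y0+h,x0:x0+w,::-1]),(560,600))
    s=np.array([560/w,600/h])
    def P(v): return tuple(int(k) for k in ((proj(c,p+M@np.array(v))[0]-[x0,y0])*s))
    q=[(.0375,.095),(-.0375,.095),(-.0375,-.095),(.0375,-.095)]
    for i in range(4): cv2.line(im,P(q[i]+(-.07,)),P(q[(i+1)%4]+(-.07,)),(0,255,0),2)
    for sg,col in ((1,(0,255,255)),(-1,(255,0,255))):
        for x in (-.0095,.0095): cv2.line(im,P((x,sg*.035,0)),P((x,sg*.035,-.07)),col,2)
    cv2.drawMarker(im,P((0,0,0)),(255,255,255)); out.append(cv2.resize(im,(400,430)))
cv2.imwrite("pics/s4.png",np.hstack(out))
```

```text
[0.55355038 0.17092572 0.06200459] [ 0.40047935 -0.52442746 -0.3997511 ]
```

View pics/s4.png

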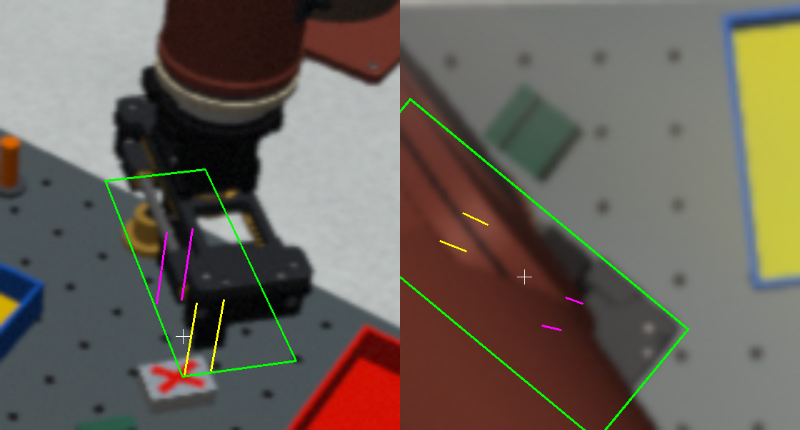

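The top overlay fits. In the scene view the open finger tips sit about 20 mm above TCP height because the linkage retracts them, so the lateral alignment is good. I'll descend and grip.

```bash
python3 -m inch '{"slide":[[0,0,0.014],[0,0,0.014],[0,0,0.014],[0,0,0.014],[0,0,0],[0,0,0],[0,0,0],[0,0,0],[0,0,0],[0,0,0]],"rot":[[0,0,0],[0,0,0],[0,0,0],[0,0,0],[0,0,0],[0,0,0],[0,0,0],[0,0,0],[0,0,0],[0,0,0]],"jaw":[75,75,75,75,75,30,20,10,10,10]}' 25
python3 -m inch '{"slide":[[0,0,0],[0,0,0],[0,0,0],[0,0,0]],"rot":[[0,0,0],[0,0,0],[0,0,0],[0,0,0]],"jaw":[10,10,10,10]}'
```

```text
t: 5.12
ee_pos: [0.5527, 0.1704, 0.0045]
eef_rot: [0.349, 0.937, 0.0, 0.0]
wrist_force: [-0.0, 0.5, -0.6]
width: 0.0396
grasp_force: 0.0
t: 5.45
ee_pos: [0.5523, 0.1703, 0.0039]
eef_rot: [0.349, 0.937, 0.0, 0.0]
wrist_force: [-0.1, -0.3, -0.3]
width: 0.0137
grasp_force: 0.0
```

Run:
```python
from h import *
o=telemetry.get_obs(); print(o["ee_pos"],o["width"],o["grasp_force"])
c=vision.read_camera("scene"); cv2.imwrite("pics/s5.png",cv2.resize(c["img"][150:250,270:390,::-1],None,fx=5,fy=5))
```

```text
[0.55228064 0.1702505  0.0039448 ] 0.013658373673008867 0.0
```

View pics/s5.png

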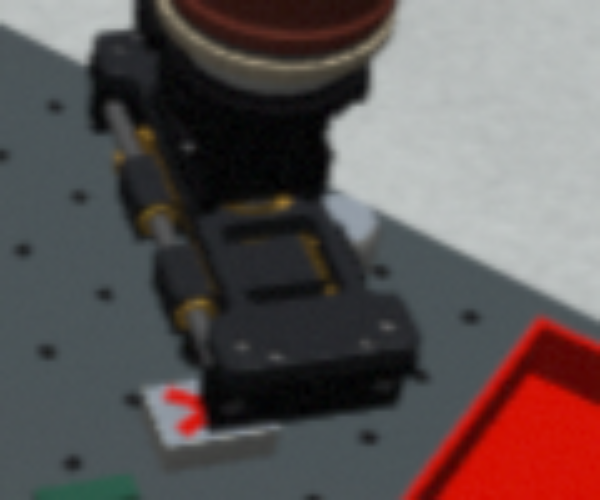

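The block hasn't moved and the bar hides the fingers, so they closed without touching it. I'll raise with the jaw shut to check the tip against the projected TCP.

```bash
python3 -m inch '{"slide":[[0,0,-0.03],[0,0,-0.03],[0,0,-0.02],[0,0,0],[0,0,0],[0,0,0]],"rot":[[0,0,0],[0,0,0],[0,0,0],[0,0,0],[0,0,0],[0,0,0]],"jaw":[10,0,0,0,0,0]}'
python3 - <<'E'
from h import *
o=telemetry.get_obs(); M=R.from_quat(o["eef_rot"]).as_matrix(); p=o["ee_pos"]; print(p,o["width"])
c=vision.read_camera("scene"); im=cv2.resize(np.ascontiguousarray(c["img"][120:240,260:400,::-1]),None,fx=5,fy=5)
for z in (0,-.02,-.04): cv2.drawMarker(im,tuple(int(k) for k in (proj(c,p+M@[0,0,z])[0]-[260,120])*5),(0,255,255),0,20,2)
cv2.imwrite("pics/s6.png",im)
E
```

```text
t: 6.0
ee_pos: [0.5519, 0.1699, 0.0832]
eef_rot: [0.349, 0.937, -0.0, -0.0]
wrist_force: [0.6, 0.7, -0.1]
width: 0.0006
grasp_force: 0.0
[0.55188176 0.16991632 0.08320304] 0.0005734482525805783
```

View pics/s6.png

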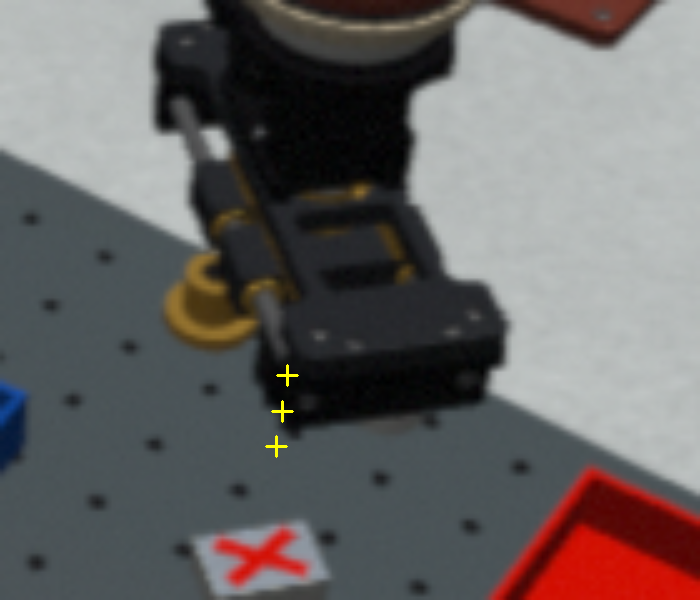

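```bash
python3 -m inch '{"slide":[[0,0,0],[0,0,0],[0,0,0],[0,0,0.02],[0,0,0.02],[0,0,0.02],[0,0,0.018],[0,0,0],[0,0,0],[0,0,0]],"rot":[[0,0,0],[0,0,0],[0,0,0],[0,0,0],[0,0,0],[0,0,0],[0,0,0],[0,0,0],[0,0,0],[0,0,0]],"jaw":[85,85,85,85,85,85,85,85,85,85]}'
python3 -m inch '{"slide":[[0,0,0.003],[0,0,0.002],[0,0,0]],"rot":[[0,0,0],[0,0,0],[0,0,0]],"jaw":[85,85,85]}'
python3 -m inch '{"slide":[[0,0,0.002],[0,0,0.002],[0,0,0]],"rot":[[0,0,0],[0,0,0],[0,0,0]],"jaw":[85,85,85]}'
```

```text
t: 6.88
ee_pos: [0.5527, 0.1707, 0.0068]
eef_rot: [0.349, 0.937, 0.0, 0.0]
wrist_force: [0.6, 0.4, 0.0]
width: 0.0592
grasp_force: 0.0
t: 7.13
ee_pos: [0.5525, 0.1702, 0.0011]
eef_rot: [0.349, 0.937, 0.0, 0.0]
wrist_force: [-0.3, 0.3, -0.0]
width: 0.0726
grasp_force: 0.0
t: 7.38
ee_pos: [0.5521, 0.1701, -0.0034]
eef_rot: [0.349, 0.937, -0.0, -0.0]
wrist_force: [0.3, 0.5, 0.3]
width: 0.0737
grasp_force: 0.0
```

```bash
python3 -m inch '{"slide":[[0,0,0.002],[0,0,0.002],[0,0,0]],"rot":[[0,0,0],[0,0,0],[0,0,0]],"jaw":[85,85,85]}'
python3 -m inch '{"slide":[[0,0,0.002],[0,0,0.001],[0,0,0]],"rot":[[0,0,0],[0,0,0],[0,0,0]],"jaw":[85,85,85]}'
python3 -m inch '{"slide":[[0,0,0.002],[0,0,0.001],[0,0,0]],"rot":[[0,0,0],[0,0,0],[0,0,0]],"jaw":[85,85,85]}'
```

```text
t: 7.63
ee_pos: [0.552, 0.1702, -0.0076]
eef_rot: [0.349, 0.937, -0.0, -0.0]
wrist_force: [0.2, -0.4, -0.1]
width: 0.0742
grasp_force: 0.0
t: 7.88
ee_pos: [0.5521, 0.1702, -0.0104]
eef_rot: [0.349, 0.937, -0.0, -0.0]
wrist_force: [0.2, -0.2, 0.2]
width: 0.074
grasp_force: 0.0
t: 8.13
ee_pos: [0.5521, 0.1702, -0.0134]
eef_rot: [0.349, 0.937, -0.0, -0.0]
wrist_force: [0.0, -0.3, 0.1]
width: 0.074
grasp_force: 0.0
```

```bash
for i in 1; do python3 -m inch '{"slide":[[0,0,0.002],[0,0,0]],"rot":[[0,0,0],[0,0,0]],"jaw":[85,85]}'; done
python3 -m inch '{"slide":[[0,0,0.002],[0,0,0]],"rot":[[0,0,0],[0,0,0]],"jaw":[85,85]}'
python3 - <<'E'
from h import *
o=telemetry.get_obs(); M=R.from_quat(o["eef_rot"]).as_matrix(); p=o["ee_pos"]; print(p,o["wrist_force"],o["joint_pos"])
c=vision.read_camera("scene"); im=cv2.resize(np.ascontiguousarray(c["img"][150:270,260:400,::-1]),None,fx=5,fy=5)
for z in (0,-.02,-.04): cv2.drawMarker(im,tuple(int(k) for k in (proj(c,p+M@[0,0.037,z])[0]-[260,150])*5),(0,255,255),0,20,2)
cv2.imwrite("pics/s7.png",im)
E
```

```text
t: 8.3
ee_pos: [0.5521, 0.1702, -0.0154]
eef_rot: [0.349, 0.937, -0.0, -0.0]
wrist_force: [-0.1, -0.4, 0.0]
width: 0.074
grasp_force: 0.0
t: 8.47
ee_pos: [0.5521, 0.1702, -0.0175]
eef_rot: [0.349, 0.937, -0.0, -0.0]
wrist_force: [0.3, -0.1, 0.2]
width: 0.0738
grasp_force: 0.0
[ 0.5521198   0.17016249 -0.01745657] [ 0.26319525 -0.13688832  0.15166882] [ 0.24059113  0.50077341 -0.75838715  1.82184555  0.40818463  0.98209338
  0.16934452]
```

View pics/s7.png

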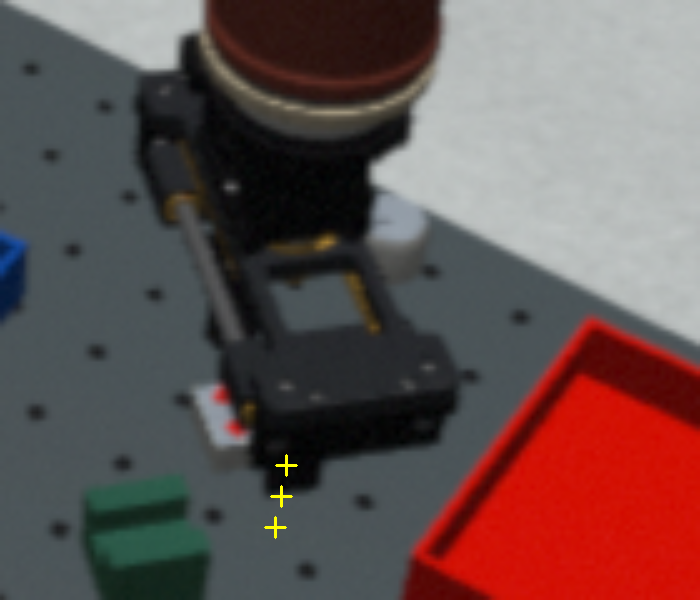

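The near finger tip is at crop (293,490), about 22 mm above the reported TCP, so the tips are about 5 mm off the plate. That is a good grip height.

```bash
python3 -m inch '{"slide":[[0,0,0],[0,0,0],[0,0,0],[0,0,0],[0,0,0],[0,0,0],[0,0,0],[0,0,0]],"rot":[[0,0,0],[0,0,0],[0,0,0],[0,0,0],[0,0,0],[0,0,0],[0,0,0],[0,0,0]],"jaw":[30,20,20,20,20,20,20,20]}' 25
python3 -m inch '{"slide":[[0,0,0],[0,0,-0.01],[0,0,-0.02],[0,0,-0.03],[0,0,-0.03],[0,0,-0.03],[0,0,0]],"rot":[[0,0,0],[0,0,0],[0,0,0],[0,0,0],[0,0,0],[0,0,0],[0,0,0]],"jaw":[20,20,20,20,20,20,20]}'
python3 - <<'E'
from h import *
go(512,322,140,80)
E
```

```text
t: 9.18
ee_pos: [0.5523, 0.1702, -0.0171]
eef_rot: [0.349, 0.937, 0.0, 0.0]
wrist_force: [-0.3, 0.9, 0.0]
width: 0.0327
grasp_force: 25.0
t: 9.77
ee_pos: [0.5552, 0.1721, 0.1096]
eef_rot: [0.349, 0.937, 0.002, 0.003]
wrist_force: [1.2, 1.0, -0.2]
width: 0.0324
grasp_force: 25.0
at [555.2 172.1 109.6] yaw 139.2 t 9.77 w 32.4 slide [130.8  85.   29.5] turn_z(deg,tool) -0.8 rad -0.014 | slide after turn [129.4  87.1  29.6]
```

```bash
python3 -m inch '{"slide":[[0.026,0.017,0],[0.026,0.017,0],[0.026,0.017,0],[0.026,0.017,0],[0.026,0.017,0],[0,0,0.02],[0,0,0.02],[0,0,0.02],[0,0,0.01],[0,0,0]],"rot":[[0,0,0],[0,0,0],[0,0,0],[0,0,0],[0,0,0],[0,0,0],[0,0,0],[0,0,0],[0,0,0],[0,0,0]],"jaw":[20,20,20,20,20,20,20,20,20,20]}'
python3 - <<'E'
from h import *
go(512,322,140,-13)
E
```

```text
t: 10.6
ee_pos: [0.5081, 0.3185, 0.0307]
eef_rot: [0.349, 0.937, -0.001, -0.001]
wrist_force: [-0.4, -0.3, -1.1]
width: 0.0325
grasp_force: 25.0
at [508.1 318.5  30.7] yaw 139.2 t 10.60 w 32.5 slide [-0.7  5.4 43.7] turn_z(deg,tool) -0.8 rad -0.015 | slide after turn [-0.7  5.2 43.7]
```

```bash
python3 -m inch '{"slide":[[0,0.004,0.008],[0,0,0.008],[0,0,0.008],[0,0,0.008],[0,0,0.006],[0,0,0.003],[0,0,0.002],[0,0,0.001],[0,0,0],[0,0,0]],"rot":[[0,0,0],[0,0,0],[0,0,0],[0,0,0],[0,0,0],[0,0,0],[0,0,0],[0,0,0],[0,0,0],[0,0,0]],"jaw":[20,20,20,20,20,20,20,20,20,20]}'
python3 -m inch '{"slide":[[0,0,0.001],[0,0,0]],"rot":[[0,0,0],[0,0,0]],"jaw":[20,20]}'
```

```text
t: 11.43
ee_pos: [0.5123, 0.3228, -0.0108]
eef_rot: [0.349, 0.937, 0.0, 0.0]
wrist_force: [-0.6, 0.6, -1.3]
width: 0.0329
grasp_force: 25.0
t: 11.6
ee_pos: [0.5123, 0.3227, -0.012]
eef_rot: [0.349, 0.937, 0.0, 0.0]
wrist_force: [-0.4, 0.2, -1.8]
width: 0.0328
grasp_force: 25.0
```

```bash
python3 -m inch '{"slide":[[0,0,0.001],[0,0,0]],"rot":[[0,0,0],[0,0,0]],"jaw":[20,20]}'
python3 -m inch '{"slide":[[0,0,0.0005],[0,0,0]],"rot":[[0,0,0],[0,0,0]],"jaw":[20,20]}'
```

```text
t: 11.77
ee_pos: [0.5122, 0.3227, -0.0131]
eef_rot: [0.349, 0.937, 0.0, 0.0]
wrist_force: [-0.7, 1.0, -0.3]
width: 0.0325
grasp_force: 25.0
t: 11.93
ee_pos: [0.5123, 0.3226, -0.0132]
eef_rot: [0.349, 0.937, 0.0, 0.0]
wrist_force: [-1.1, -1.1, 5.3]
width: 0.033
grasp_force: 25.0
```

```bash
python3 -m inch '{"slide":[[0,0,0],[0,0,0],[0,0,0],[0,0,0],[0,0,-0.01],[0,0,-0.03],[0,0,-0.04],[0,0,-0.03],[0,0,0],[0,0,0]],"rot":[[0,0,0],[0,0,0],[0,0,0],[0,0,0],[0,0,0],[0,0,0],[0,0,0],[0,0,0],[0,0,0],[0,0,0]],"jaw":[45,50,60,60,60,60,60,60,60,60]}'
python3 - <<'E'
from h import *
c=vision.read_camera("scene"); cv2.imwrite("pics/s8.png",cv2.resize(c["img"][170:310,300:470,::-1],None,fx=3,fy=3))
go(425,157,None,105)
E
```

```text
t: 12.77
ee_pos: [0.5132, 0.3236, 0.0991]
eef_rot: [0.349, 0.937, 0.002, 0.001]
wrist_force: [-0.4, 0.0, -1.7]
width: 0.052
grasp_force: 0.0
at [512.5 322.7  97.3] yaw 139.2 t 12.82 w 52.2 slide [ -42.2 -182.5   -7.9]
```

View pics/s8.png

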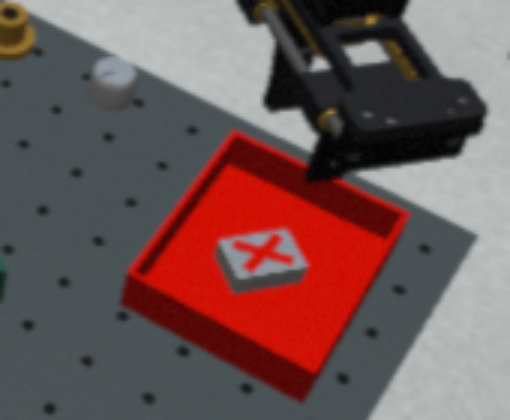

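The reject block lies flat at the centre of the red tray, at crop (262,258). Next is the knob.

```bash
python3 -m inch '{"slide":[[-0.0084,-0.0365,0],[-0.0084,-0.0365,0],[-0.0084,-0.0365,0],[-0.0084,-0.0365,0],[-0.0084,-0.0365,0],[0,0,0.03],[0,0,0.03],[0,0,0],[0,0,0]],"rot":[[0,0,0],[0,0,0],[0,0,0],[0,0,0],[0,0,0],[0,0,0],[0,0,0],[0,0,0],[0,0,0]],"jaw":[80,80,80,80,80,80,80,80,80]}'
python3 - <<'E'
from h import *
go(425,157,None,-16)
c=vision.read_camera("scene"); V=cv2.cvtColor(c["img"],cv2.COLOR_RGB2HSV)[:,:,2]
import pickle; c0=pickle.load(open("c0.pkl","rb"))["scene"]
V=cv2.cvtColor(c0["img"],cv2.COLOR_RGB2HSV)[:,:,2]
print("proj knob top",proj(c0,[.425,.157,.026]))
cv2.imwrite("pics/s9.png",np.hstack([cv2.resize(k["img"][160:240,290:390,::-1],(400,320)) for k in (c0,c)]))
E
```

```text
t: 13.57
ee_pos: [0.4226, 0.1568, 0.0353]
eef_rot: [0.349, 0.937, -0.001, -0.002]
wrist_force: [-0.4, 0.7, 0.5]
width: 0.0694
grasp_force: 0.0
at [422.6 156.8  35.3] yaw 139.2 t 13.57 w 69.4 slide [-1.9  1.9 51.3]
proj knob top [[337.70952173 192.68713225]]
```

View pics/s9.png

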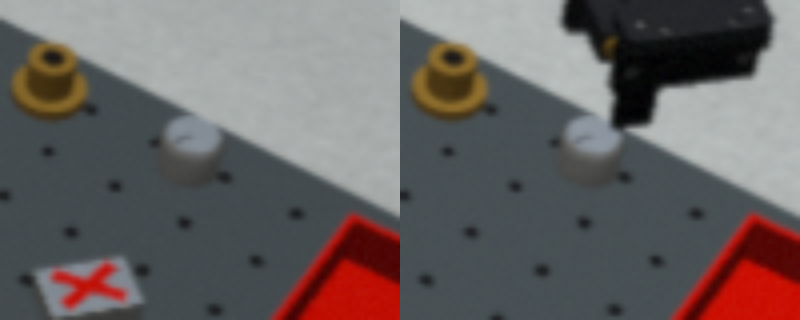

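The knob top at (338,194) matches the estimate.

```bash
python3 -m inch '{"slide":[[0,0.001,0.015],[0,0,0.015],[0,0,0.012],[0,0,0.011],[0,0,0],[0,0,0],[0,0,0],[0,0,0],[0,0,0],[0,0,0]],"rot":[[0,0,0],[0,0,0],[0,0,0],[0,0,0],[0,0,0],[0,0,0],[0,0,0],[0,0,0],[0,0,0],[0,0,0]],"jaw":[80,80,80,80,80,60,30,20,20,20]}' 25
python3 -m inch '{"slide":[[0,0,0],[0,0,0],[0,0,-0.01],[0,0,-0.03],[0,0,-0.03],[0,0,-0.03],[0,0,-0.03],[0,0,0]],"rot":[[0,0,0],[0,0,0],[0,0,0],[0,0,0],[0,0,0],[0,0,0],[0,0,0],[0,0,0]],"jaw":[20,20,20,20,20,20,20,20]}'
python3 - <<'E'
from h import *
go(490,-80,None,113)
E
```

```text
t: 14.45
ee_pos: [0.4256, 0.1579, -0.0161]
eef_rot: [0.349, 0.937, 0.0, 0.0]
wrist_force: [-0.3, -0.0, -0.2]
width: 0.0443
grasp_force: 0.0
t: 15.12
ee_pos: [0.428, 0.1594, 0.1191]
eef_rot: [0.349, 0.937, 0.002, 0.003]
wrist_force: [1.1, 0.2, -0.7]
width: 0.0337
grasp_force: 25.0
at [428.  159.4 119.1] yaw 139.2 t 15.12 w 33.7 slide [-203.3 -140.8    6.4]
```

```bash
python3 -m inch '{"slide":[[-0.0286,-0.0228,0],[-0.0286,-0.0228,0],[-0.0286,-0.0228,0],[-0.0286,-0.0228,0],[-0.0286,-0.0228,0],[-0.0286,-0.0228,0],[-0.0286,-0.0228,0],[-0.0286,-0.0228,0],[-0.0286,-0.0228,0],[-0.0286,-0.0228,0]],"rot":[[0,0,0],[0,0,0],[0,0,0],[0,0,0],[0,0,0],[0,0,0],[0,0,0],[0,0,0],[0,0,0],[0,0,0]],"jaw":[20,20,20,20,20,20,20,20,20,20]}'
python3 -m inch '{"slide":[[-0.0286,-0.0228,0],[-0.0286,-0.0228,0],[-0.0286,-0.0228,0],[-0.0286,-0.0228,0],[0,0,0],[0,0,0]],"rot":[[0,0,0],[0,0,0],[0,0,0],[0,0,0],[0,0,0],[0,0,0]],"jaw":[20,20,20,20,20,20]}'
python3 - <<'E'
from h import *
go(520,-345,None,-13)
E
```

```text
t: 15.95
ee_pos: [0.4924, -0.2033, 0.1136]
eef_rot: [0.349, 0.937, 0.0, 0.0]
wrist_force: [0.5, 0.2, -0.7]
width: 0.0343
grasp_force: 25.0
t: 16.45
ee_pos: [0.5186, -0.3476, 0.1127]
eef_rot: [0.351, 0.937, 0.0, -0.0]
wrist_force: [-0.2, 0.8, -1.1]
width: 0.034
grasp_force: 25.0
at [ 518.6 -347.6  112.7] yaw 139.0 t 16.45 w 34.0 slide [  0.5   2.8 125.7]
```

```bash
python3 -m inch '{"slide":[[0,0.003,0.03],[0,0,0.03],[0,0,0.03],[0,0,0.008],[0,0,0.008],[0,0,0.006],[0,0,0.005],[0,0,0.004],[0,0,0.002],[0,0,0]],"rot":[[0,0,0],[0,0,0],[0,0,0],[0,0,0],[0,0,0],[0,0,0],[0,0,0],[0,0,0],[0,0,0],[0,0,0]],"jaw":[20,20,20,20,20,20,20,20,20,20]}'
python3 -m inch '{"slide":[[0,0,0.001],[0,0,0]],"rot":[[0,0,0],[0,0,0]],"jaw":[20,20]}'
python3 -m inch '{"slide":[[0,0,0.001],[0,0,0]],"rot":[[0,0,0],[0,0,0]],"jaw":[20,20]}'
```

```text
t: 17.28
ee_pos: [0.5215, -0.3434, -0.0093]
eef_rot: [0.349, 0.937, -0.0, 0.0]
wrist_force: [0.3, -0.3, -0.9]
width: 0.0342
grasp_force: 25.0
t: 17.45
ee_pos: [0.5215, -0.3434, -0.0103]
eef_rot: [0.349, 0.937, -0.0, 0.0]
wrist_force: [0.7, -0.7, -0.6]
width: 0.0338
grasp_force: 25.0
t: 17.62
ee_pos: [0.5214, -0.3433, -0.0116]
eef_rot: [0.349, 0.937, -0.0, 0.0]
wrist_force: [-0.7, -0.9, 0.1]
width: 0.0338
grasp_force: 25.0
```

```bash
python3 -m inch '{"slide":[[0,0,0.001],[0,0,0]],"rot":[[0,0,0],[0,0,0]],"jaw":[20,20]}'
python3 -m inch '{"slide":[[0,0,0.0007],[0,0,0]],"rot":[[0,0,0],[0,0,0]],"jaw":[20,20]}'
```

```text
t: 17.78
ee_pos: [0.5215, -0.3433, -0.0123]
eef_rot: [0.349, 0.937, -0.0, 0.0]
wrist_force: [0.2, -0.3, 3.1]
width: 0.0341
grasp_force: 25.0
t: 17.95
ee_pos: [0.5215, -0.3434, -0.0124]
eef_rot: [0.349, 0.937, -0.0, 0.0]
wrist_force: [-2.8, 2.5, 9.0]
width: 0.034
grasp_force: 25.0
```

```bash
python3 -m inch '{"slide":[[0,0,0],[0,0,0],[0,0,0],[0,0,0],[0,0,-0.01],[0,0,-0.03],[0,0,-0.03],[0,0,-0.03],[0,0,-0.01],[0,0,0]],"rot":[[0,0,0],[0,0,0],[0,0,0],[0,0,0],[0,0,0],[0,0,0],[0,0,0],[0,0,0],[0,0,0],[0,0,0]],"jaw":[45,50,60,60,60,60,60,60,60,60]}'
python3 -m inch '{"slide":[[0,0,0],[0,0,0],[0,0,0],[0,0,0],[0,0,0],[0,0,0],[0,0,0],[0,0,0],[0,0,0],[0,0,0]],"rot":[[0,0,0.12],[0,0,0.12],[0,0,0.12],[0,0,0.12],[0,0,0.12],[0,0,0.12],[0,0,0.12],[0,0,0.12],[0,0,0.12],[0,0,0.12]],"jaw":[80,80,80,80,80,80,80,80,80,80]}'
python3 -m inch '{"slide":[[0,0,0],[0,0,0],[0,0,0],[0,0,0],[0,0,0],[0,0,0],[0,0,0],[0,0,0]],"rot":[[0,0,0.12],[0,0,0.12],[0,0,0.12],[0,0,0.12],[0,0,0.12],[0,0,0.12],[0,0,0.07],[0,0,0]],"jaw":[80,80,80,80,80,80,80,80]}'
python3 - <<'E'
from h import *
go(438,-173,25,45)
c=vision.read_camera("scene"); cv2.imwrite("pics/s10.png",cv2.resize(c["img"][60:220,80:320,::-1],None,fx=3,fy=3))
print((proj(c,[[.438,-.173,.018],[.545,-.157,.024]])-[80,60])*3)
E
```

```text
t: 18.78
ee_pos: [0.5234, -0.3442, 0.1008]
eef_rot: [0.349, 0.937, -0.001, 0.003]
wrist_force: [-0.4, 0.2, -0.2]
width: 0.0519
grasp_force: 0.0
t: 19.62
ee_pos: [0.5206, -0.3429, 0.0954]
eef_rot: [0.819, 0.574, -0.0, -0.001]
wrist_force: [0.0, 0.4, -1.0]
width: 0.0697
grasp_force: 0.0
t: 20.28
ee_pos: [0.5207, -0.3429, 0.0955]
eef_rot: [0.976, 0.216, -0.001, -0.001]
wrist_force: [-0.2, 0.2, 0.0]
width: 0.0694
grasp_force: 0.0
at [ 520.7 -342.9   95.5] yaw 25.0 t 20.28 w 69.4 slide [  -3.3 -188.8   50.8] turn_z(deg,tool) -0.0 rad -0.001 | slide after turn [  -3.2 -188.9   50.5]
[[423.42282336 242.64543032]
 [352.00015928 309.5899593 ]]
```

View pics/s10.png

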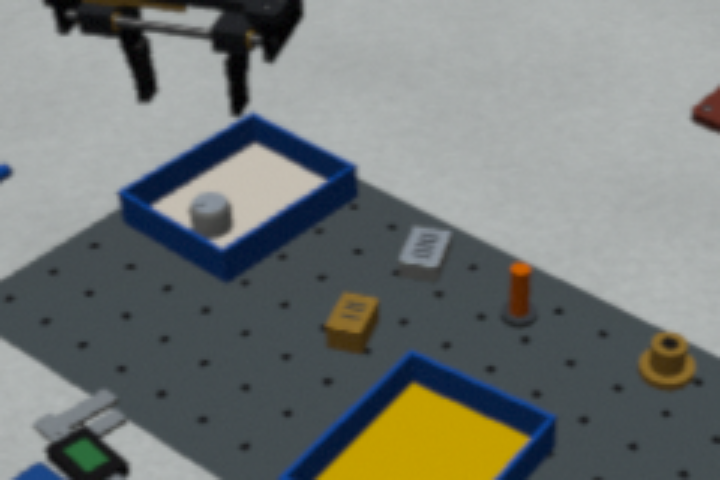

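The knob stands upright in the white tray. The alu block at crop (425,243) and the brass block at crop (353,308) match the estimates. Going for the alu block.

```bash
python3 -m inch '{"slide":[[-0.0033,-0.0378,0],[0,-0.0378,0],[0,-0.0378,0],[0,-0.0378,0],[0,-0.0378,0],[0,0,0.03],[0,0,0.03],[0,0,0],[0,0,0]],"rot":[[0,0,0],[0,0,0],[0,0,0],[0,0,0],[0,0,0],[0,0,0],[0,0,0],[0,0,0],[0,0,0]],"jaw":[80,80,80,80,80,80,80,80,80]}'
python3 - <<'E'
from h import *
go(438,-173,25,-17)
E
```

```text
t: 21.08
ee_pos: [0.4366, -0.1731, 0.0358]
eef_rot: [0.976, 0.219, -0.001, -0.001]
wrist_force: [1.4, -0.4, 0.4]
width: 0.0695
grasp_force: 0.0
at [ 436.6 -173.1   35.8] yaw 25.3 t 21.08 w 69.5 slide [ 1.4  0.6 52.8] turn_z(deg,tool) 0.3 rad 0.004 | slide after turn [ 1.3  0.5 52.8]
```

```bash
python3 -m inch '{"slide":[[0,0,0.015],[0,0,0.015],[0,0,0.012],[0,0,0.011],[0,0,0],[0,0,0],[0,0,0],[0,0,0],[0,0,0],[0,0,0]],"rot":[[0,0,0],[0,0,0],[0,0,0],[0,0,0],[0,0,0],[0,0,0],[0,0,0],[0,0,0],[0,0,0],[0,0,0]],"jaw":[80,80,80,80,80,60,30,20,20,20]}' 25
python3 -m inch '{"slide":[[0,0,0],[0,0,0],[0,0,0],[0,0,-0.01],[0,0,-0.03],[0,0,-0.03],[0,0,-0.03],[0,0,-0.01],[0,0,0],[0,0,0]],"rot":[[0,0,0],[0,0,0],[0,0,0],[0,0,0],[0,0,0],[0,0,0],[0,0,0],[0,0,0],[0,0,0],[0,0,0]],"jaw":[20,20,20,20,20,20,20,20,20,20]}'
python3 - <<'E'
from h import *
go(450,-345,25,-13)
E
```

```text
t: 21.92
ee_pos: [0.4384, -0.1737, -0.0158]
eef_rot: [0.976, 0.218, 0.0, 0.0]
wrist_force: [0.5, -0.7, 0.0]
width: 0.0445
grasp_force: 0.0
t: 22.75
ee_pos: [0.4382, -0.1737, 0.094]
eef_rot: [0.976, 0.218, 0.0, 0.0]
wrist_force: [-0.4, 0.9, -0.7]
width: 0.0172
grasp_force: 0.0
at [ 438.2 -173.7   94. ] yaw 25.1 t 22.75 w 17.2 slide [-62.2 160.  107.1] turn_z(deg,tool) 0.1 rad 0.002 | slide after turn [-61.7 160.2 107. ]
```

Run:
```python
from h import *
c=vision.read_camera("scene"); cv2.imwrite("pics/s11.png",cv2.resize(c["img"][60:220,140:300,::-1],None,fx=3.5,fy=3.5))
print((proj(c,[[.438,-.173,.018],[.438,-.174,.094]])-[140,60])*3.5)
```

```text
[[283.99329392 283.08633537]
 [280.64452445 195.67755551]]
```

View pics/s11.png

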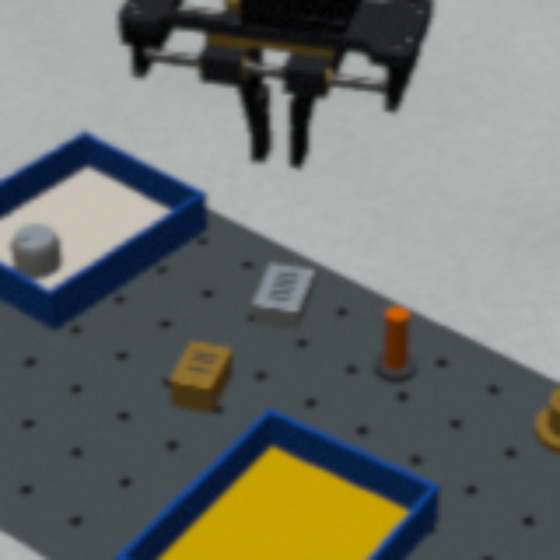

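The alu block at (284,286) hasn't moved, and the shut tips are about 28–33 mm above the reported TCP. I need to go about 11 mm lower than before.

```bash
python3 -m inch '{"slide":[[0,0,0],[0,0,0],[0,0,0],[0,0,0.03],[0,0,0.03],[0,0,0.03],[0,0,0.012],[0,0,0.008],[0,0,0],[0,0,0]],"rot":[[0,0,0],[0,0,0],[0,0,0],[0,0,0],[0,0,0],[0,0,0],[0,0,0],[0,0,0],[0,0,0],[0,0,0]],"jaw":[80,80,80,80,80,80,80,80,80,80]}'
python3 -m inch '{"slide":[[0,0,0.003],[0,0,0.003],[0,0,0.002],[0,0,0]],"rot":[[0,0,0],[0,0,0],[0,0,0],[0,0,0]],"jaw":[80,80,80,80]}'
python3 -m inch '{"slide":[[0,0,0.002],[0,0,0]],"rot":[[0,0,0],[0,0,0]],"jaw":[80,80]}'
```

```text
t: 23.63
ee_pos: [0.4382, -0.1735, -0.0162]
eef_rot: [0.976, 0.218, -0.0, -0.0]
wrist_force: [-0.4, -0.2, 1.4]
width: 0.0681
grasp_force: 0.0
t: 23.97
ee_pos: [0.4381, -0.1736, -0.0243]
eef_rot: [0.976, 0.218, 0.0, 0.0]
wrist_force: [-0.1, 0.1, -0.7]
width: 0.0695
grasp_force: 0.0
t: 24.13
ee_pos: [0.438, -0.1735, -0.0264]
eef_rot: [0.976, 0.218, 0.0, -0.0]
wrist_force: [0.9, -0.1, 0.3]
width: 0.0698
grasp_force: 0.0
```

```bash
python3 -m inch '{"slide":[[0,0,0],[0,0,0],[0,0,0],[0,0,0],[0,0,0],[0,0,0],[0,0,0]],"rot":[[0,0,0],[0,0,0],[0,0,0],[0,0,0],[0,0,0],[0,0,0],[0,0,0]],"jaw":[50,20,20,20,20,20,20]}' 25
python3 -m inch '{"slide":[[0,0,0],[0,0,-0.01],[0,0,-0.03],[0,0,-0.03],[0,0,-0.03],[0,0,-0.02],[0,0,0],[0,0,0]],"rot":[[0,0,0],[0,0,0],[0,0,0],[0,0,0],[0,0,0],[0,0,0],[0,0,0],[0,0,0]],"jaw":[20,20,20,20,20,20,20,20]}'
python3 - <<'E'
from h import *
go(450,-345,25,-22)
E
```

```text
t: 24.72
ee_pos: [0.4381, -0.1735, -0.0263]
eef_rot: [0.976, 0.218, 0.0, 0.0]
wrist_force: [-1.0, 0.2, 0.6]
width: 0.0337
grasp_force: 25.0
t: 25.38
ee_pos: [0.4389, -0.1738, 0.0952]
eef_rot: [0.976, 0.218, 0.001, 0.001]
wrist_force: [0.5, -0.2, -1.6]
width: 0.0336
grasp_force: 25.0
at [ 438.9 -173.8   95.2] yaw 25.1 t 25.38 w 33.6 slide [-62.8 159.4 117.4] turn_z(deg,tool) 0.1 rad 0.002 | slide after turn [-62.2 159.8 117.2]
```

```bash
python3 -m inch '{"slide":[[-0.0125,0.032,0],[-0.0125,0.032,0],[-0.0125,0.032,0],[-0.0125,0.032,0],[-0.0125,0.032,0],[0,0,0],[0,0,0.03],[0,0,0.03],[0,0,0],[0,0,0]],"rot":[[0,0,0],[0,0,0],[0,0,0],[0,0,0],[0,0,0],[0,0,0],[0,0,0],[0,0,0],[0,0,0],[0,0,0]],"jaw":[20,20,20,20,20,20,20,20,20,20]}'
python3 -m inch '{"slide":[[0,0,0.015],[0,0,0.012],[0,0,0.01],[0,0,0.008],[0,0,0.005],[0,0,0.003],[0,0,0.002],[0,0,0]],"rot":[[0,0,0],[0,0,0],[0,0,0],[0,0,0],[0,0,0],[0,0,0],[0,0,0],[0,0,0]],"jaw":[20,20,20,20,20,20,20,20]}'
python3 -m inch '{"slide":[[0,0,0.001],[0,0,0]],"rot":[[0,0,0],[0,0,0]],"jaw":[20,20]}'
```

```text
t: 26.22
ee_pos: [0.4476, -0.3435, 0.0316]
eef_rot: [0.976, 0.218, -0.002, -0.002]
wrist_force: [-0.1, -0.0, -0.4]
width: 0.034
grasp_force: 25.0
t: 26.88
ee_pos: [0.4494, -0.3449, -0.0214]
eef_rot: [0.976, 0.218, -0.0, -0.0]
wrist_force: [-1.2, 0.3, 0.2]
width: 0.0337
grasp_force: 25.0
t: 27.05
ee_pos: [0.4496, -0.3451, -0.0221]
eef_rot: [0.976, 0.218, 0.0, 0.0]
wrist_force: [0.3, 0.9, -0.9]
width: 0.0337
grasp_force: 25.0
```

```bash
python3 -m inch '{"slide":[[0,0,0.0007],[0,0,0]],"rot":[[0,0,0],[0,0,0]],"jaw":[20,20]}'
python3 -m inch '{"slide":[[0,0,0],[0,0,0],[0,0,0],[0,0,0],[0,0,-0.01],[0,0,-0.03],[0,0,-0.03],[0,0,-0.03],[0,0,-0.03],[0,0,0]],"rot":[[0,0,0],[0,0,0],[0,0,0],[0,0,0],[0,0,0],[0,0,0],[0,0,0],[0,0,0],[0,0,0],[0,0,0]],"jaw":[45,50,60,60,60,60,60,60,60,60]}'
python3 - <<'E'
from h import *
go(545,-157,22,98)
E
```

```text
t: 27.22
ee_pos: [0.4497, -0.3451, -0.0223]
eef_rot: [0.976, 0.218, 0.0, 0.0]
wrist_force: [-2.2, 1.6, 5.0]
width: 0.0337
grasp_force: 25.0
t: 28.05
ee_pos: [0.4525, -0.3469, 0.1142]
eef_rot: [0.976, 0.218, 0.003, 0.004]
wrist_force: [1.4, -0.1, 1.4]
width: 0.052
grasp_force: 0.0
at [ 452.5 -346.9  114.2] yaw 25.1 t 28.05 w 52.0 slide [ 164.3 -132.8   15.9] turn_z(deg,tool) 3.1 rad 0.055 | slide after turn [ 156.9 -141.5   16.2]
```

```bash
python3 -m inch '{"slide":[[0.0277,-0.0217,0],[0.0277,-0.0217,0],[0.0277,-0.0217,0],[0.0277,-0.0217,0],[0.0277,-0.0217,0],[0.0277,-0.0217,0],[0,0,0],[0,0,0.03],[0,0,0.03],[0,0,0]],"rot":[[0,0,0],[0,0,0],[0,0,0],[0,0,0],[0,0,0],[0,0,0],[0,0,0.055],[0,0,0],[0,0,0],[0,0,0]],"jaw":[80,80,80,80,80,80,80,80,80,80]}'
python3 - <<'E'
from h import *
go(545,-157,22,-25)
E
```

```text
t: 28.88
ee_pos: [0.5411, -0.1555, 0.0424]
eef_rot: [0.982, 0.191, -0.003, -0.002]
wrist_force: [-2.5, 0.6, -1.3]
width: 0.0693
grasp_force: 0.0
at [ 541.1 -155.5   42.4] yaw 22.0 t 28.88 w 69.3 slide [ 3.5  3.2 67.3] turn_z(deg,tool) 0.0 rad 0.000 | slide after turn [ 3.1  2.9 67.4]
```

```bash
python3 -m inch '{"slide":[[0,0,0.02],[0,0,0.02],[0,0,0.016],[0,0,0.01],[0,0,0.006],[0,0,0],[0,0,0],[0,0,0],[0,0,0],[0,0,0]],"rot":[[0,0,0],[0,0,0],[0,0,0],[0,0,0],[0,0,0],[0,0,0],[0,0,0],[0,0,0],[0,0,0],[0,0,0]],"jaw":[80,80,80,80,80,80,40,20,15,15]}' 40
python3 -m inch '{"slide":[[0,0,0],[0,0,0],[0,0,0],[0,0,0]],"rot":[[0,0,0],[0,0,0],[0,0,0],[0,0,0]],"jaw":[15,15,15,15]}'
```

```text
t: 29.72
ee_pos: [0.5451, -0.1566, -0.0242]
eef_rot: [0.982, 0.191, 0.001, 0.0]
wrist_force: [-0.2, -0.0, 0.4]
width: 0.0505
grasp_force: 0.0
t: 30.05
ee_pos: [0.5446, -0.1566, -0.0249]
eef_rot: [0.982, 0.191, 0.0, 0.0]
wrist_force: [-0.2, 0.0, 1.0]
width: 0.0297
grasp_force: 40.0
```

```bash
python3 -m inch '{"slide":[[0,0,-0.01],[0,0,-0.03],[0,0,-0.03],[0,0,-0.03],[0.0337,-0.0176,0],[0.0337,-0.0176,0],[0.0337,-0.0176,0],[0.0337,-0.0176,0],[0.0337,-0.0176,0],[0,0,0]],"rot":[[0,0,0],[0,0,0],[0,0,0],[0,0,0],[0,0,0],[0,0,0],[0,0,0],[0,0,0],[0,0,0],[0,0,0]],"jaw":[15,15,15,15,15,15,15,15,15,15]}'
python3 -m inch '{"slide":[[0,0,0.02],[0,0,0.02],[0,0,0.02],[0,0,0.01],[0,0,0.01],[0,0,0.008],[0,0,0.004],[0,0,0.002],[0,0,0],[0,0,0]],"rot":[[0,0,0],[0,0,0],[0,0,0],[0,0,0],[0,0,0],[0,0,0],[0,0,0],[0,0,0],[0,0,0],[0,0,0]],"jaw":[15,15,15,15,15,15,15,15,15,15]}'
```

```text
t: 30.88
ee_pos: [0.6708, -0.0021, 0.0753]
eef_rot: [0.981, 0.195, 0.001, -0.003]
wrist_force: [-2.6, 2.5, -1.6]
width: 0.0295
grasp_force: 40.0
t: 31.72
ee_pos: [0.6684, -0.0118, -0.0183]
eef_rot: [0.982, 0.191, 0.0, 0.0]
wrist_force: [-0.4, -0.6, -2.0]
width: 0.0296
grasp_force: 40.0
```

Expected contact is at about -20.9.

```bash
python3 -m inch '{"slide":[[0,0,0.0015],[0,0,0]],"rot":[[0,0,0],[0,0,0]],"jaw":[15,15]}'
python3 -m inch '{"slide":[[0,0,0.001],[0,0,0]],"rot":[[0,0,0],[0,0,0]],"jaw":[15,15]}'
python3 -m inch '{"slide":[[0,0,0.0007],[0,0,0]],"rot":[[0,0,0],[0,0,0]],"jaw":[15,15]}'
```

```text
t: 31.88
ee_pos: [0.6682, -0.0117, -0.0201]
eef_rot: [0.982, 0.191, 0.0, 0.0]
wrist_force: [-0.2, 0.5, -2.7]
width: 0.0293
grasp_force: 40.0
t: 32.05
ee_pos: [0.6682, -0.0118, -0.0208]
eef_rot: [0.982, 0.191, 0.0, 0.0]
wrist_force: [-2.4, -0.3, 2.5]
width: 0.0297
grasp_force: 40.0
t: 32.22
ee_pos: [0.6683, -0.0118, -0.0209]
eef_rot: [0.982, 0.191, 0.0, 0.0]
wrist_force: [-4.8, 0.5, 10.0]
width: 0.0299
grasp_force: 40.0
```

```bash
python3 -m inch '{"slide":[[0,0,0],[0,0,0],[0,0,0],[0,0,0],[0,0,-0.01],[0,0,-0.03],[0,0,-0.03],[0,0,-0.03],[0,0,-0.02],[0,0,0]],"rot":[[0,0,0],[0,0,0],[0,0,0],[0,0,0],[0,0,0],[0,0,0],[0,0,0],[0,0,0],[0,0,0],[0,0,0]],"jaw":[40,45,50,55,55,55,55,55,55,55]}'
python3 - <<'E'
from h import *
import pickle
go(425,63,None,98)
c=pickle.load(open("c0.pkl","rb"))["scene"]
H,S,V=cv2.split(cv2.cvtColor(c["img"],cv2.COLOR_RGB2HSV))
x,y=proj(c,[.425,.063,.03])[0].astype(int)
k=c["img"][y-12:y+18,x-15:x+16]
print(x,y); cv2.imwrite("pics/s12.png",cv2.resize(k[:,:,::-1],None,fx=12,fy=12))
E
```

```text
t: 33.05
ee_pos: [0.671, -0.0115, 0.1042]
eef_rot: [0.982, 0.191, 0.004, 0.001]
wrist_force: [0.3, 0.4, 0.1]
width: 0.0476
grasp_force: 0.0
at [671.  -11.5 104.2] yaw 22.0 t 33.05 w 47.6 slide [-200.3 -161.2    4.2]
302 173
```

View pics/s12.png

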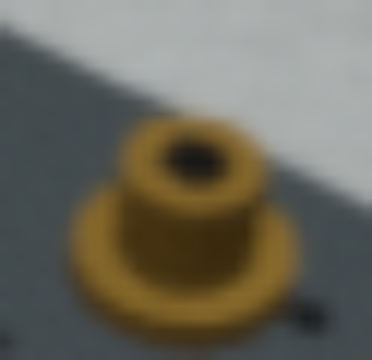

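The bore at about (303,174) agrees with the estimate.

```bash
python3 -m inch '{"slide":[[-0.0281,-0.0229,0],[-0.0281,-0.0229,0],[-0.0281,-0.0229,0],[-0.0281,-0.0229,0],[-0.0281,-0.0229,0],[-0.0281,-0.0229,0],[-0.0281,-0.0229,0],[0,0,0],[0,0,0.03],[0,0,0]],"rot":[[0,0,0],[0,0,0],[0,0,0],[0,0,0],[0,0,0],[0,0,0],[0,0,0],[0,0,0],[0,0,0],[0,0,0]],"jaw":[80,80,80,80,80,80,80,80,80,80]}'
python3 - <<'E'
from h import *
go(425,63,None,-19)
E
```

```text
t: 33.88
ee_pos: [0.4229, 0.0627, 0.0651]
eef_rot: [0.982, 0.191, -0.002, 0.0]
wrist_force: [-2.1, -0.7, -1.8]
width: 0.0696
grasp_force: 0.0
at [422.9  62.7  65.1] yaw 22.0 t 33.88 w 69.6 slide [ 2.3  0.6 84.1]
```

```bash
python3 -m inch '{"slide":[[0,0,0.025],[0,0,0.025],[0,0,0.02],[0,0,0.01],[0,0,0.006],[0,0,0],[0,0,0],[0,0,0],[0,0,0],[0,0,0]],"rot":[[0,0,0],[0,0,0],[0,0,0],[0,0,0],[0,0,0],[0,0,0],[0,0,0],[0,0,0],[0,0,0],[0,0,0]],"jaw":[80,80,80,80,80,80,40,20,15,15]}' 40
python3 -m inch '{"slide":[[0,0,0],[0,0,0],[0,0,0],[0,0,0],[0,0,0]],"rot":[[0,0,0],[0,0,0],[0,0,0],[0,0,0],[0,0,0]],"jaw":[15,15,15,15,15]}'
```

```text
t: 34.72
ee_pos: [0.4261, 0.0633, -0.0174]
eef_rot: [0.982, 0.191, 0.001, 0.0]
wrist_force: [0.5, 0.0, 0.5]
width: 0.0505
grasp_force: 0.0
t: 35.13
ee_pos: [0.4255, 0.0632, -0.0181]
eef_rot: [0.982, 0.191, 0.0, -0.0]
wrist_force: [-0.7, 1.4, 3.0]
width: 0.027
grasp_force: 40.0
```

```bash
python3 -m inch '{"slide":[[0,0,-0.01],[0,0,-0.03],[0,0,-0.035],[0,0,-0.035],[0.026,0.0278,0],[0.026,0.0278,0],[0.026,0.0278,0],[0.026,0.0278,0],[0.026,0.0278,0],[0,0,0]],"rot":[[0,0,0],[0,0,0],[0,0,0],[0,0,0],[0,0,0],[0,0,0],[0,0,0],[0,0,0],[0,0,0],[0,0,0]],"jaw":[15,15,15,15,15,15,15,15,15,15]}'
python3 -m inch '{"slide":[[0,0,0.02],[0,0,0.02],[0,0,0.02],[0,0,0.015],[0,0,0.012],[0,0,0.01],[0,0,0.005],[0,0,0.002],[0,0,0],[0,0,0]],"rot":[[0,0,0],[0,0,0],[0,0,0],[0,0,0],[0,0,0],[0,0,0],[0,0,0],[0,0,0],[0,0,0],[0,0,0]],"jaw":[15,15,15,15,15,15,15,15,15,15]}'
```

```text
t: 35.97
ee_pos: [0.6026, -0.0218, 0.091]
eef_rot: [0.982, 0.188, 0.0, 0.001]
wrist_force: [-1.6, -0.1, -2.0]
width: 0.0266
grasp_force: 40.0
t: 36.8
ee_pos: [0.5986, -0.0169, -0.0115]
eef_rot: [0.982, 0.191, 0.001, 0.0]
wrist_force: [-0.5, -0.6, -1.1]
width: 0.0268
grasp_force: 40.0
```

Contact is expected at about -14.1.

```bash
python3 -m inch '{"slide":[[0,0,0.001],[0,0,0]],"rot":[[0,0,0],[0,0,0]],"jaw":[15,15]}'
python3 -m inch '{"slide":[[0,0,0.001],[0,0,0]],"rot":[[0,0,0],[0,0,0]],"jaw":[15,15]}'
python3 -m inch '{"slide":[[0,0,0.0007],[0,0,0]],"rot":[[0,0,0],[0,0,0]],"jaw":[15,15]}'
```

```text
t: 36.97
ee_pos: [0.5985, -0.017, -0.0127]
eef_rot: [0.982, 0.191, 0.0, 0.0]
wrist_force: [0.3, -0.3, -2.9]
width: 0.0268
grasp_force: 40.0
t: 37.13
ee_pos: [0.5983, -0.017, -0.014]
eef_rot: [0.982, 0.191, 0.0, 0.0]
wrist_force: [0.7, -0.1, -1.6]
width: 0.0267
grasp_force: 40.0
t: 37.3
ee_pos: [0.5984, -0.017, -0.014]
eef_rot: [0.982, 0.191, 0.0, 0.0]
wrist_force: [-2.3, -0.0, 5.9]
width: 0.0265
grasp_force: 40.0
```

```bash
python3 -m inch '{"slide":[[0,0,0],[0,0,0],[0,0,0],[0,0,0],[0,0,-0.01],[0,0,-0.03],[0,0,-0.04],[0,0,-0.04],[0,0,-0.04],[0,0,0]],"rot":[[0,0,0],[0,0,0],[0,0,0],[0,0,0],[0,0,0],[0,0,0],[0,0,0],[0,0,0],[0,0,0],[0,0,0]],"jaw":[40,45,50,55,55,55,55,55,55,55]}'
python3 -m inch '{"slide":[[0,0,-0.04],[0,0,-0.03],[0,0,0],[0,0,0]],"rot":[[0,0,0],[0,0,0],[0,0,0],[0,0,0]],"jaw":[55,55,55,55]}'
python3 - <<'E'
from h import *
c=vision.read_camera("scene"); cv2.imwrite("pics/s13.png",cv2.resize(c["img"][60:310,60:470,::-1],(800,488)))
E
```

```text
t: 38.13
ee_pos: [0.6025, -0.0165, 0.1548]
eef_rot: [0.982, 0.191, 0.006, 0.001]
wrist_force: [1.2, -0.2, 0.6]
width: 0.0479
grasp_force: 0.0
t: 38.47
ee_pos: [0.5992, -0.0168, 0.2176]
eef_rot: [0.982, 0.191, 0.002, 0.0]
wrist_force: [-0.3, -0.6, -0.8]
width: 0.0478
grasp_force: 0.0
```

View pics/s13.png

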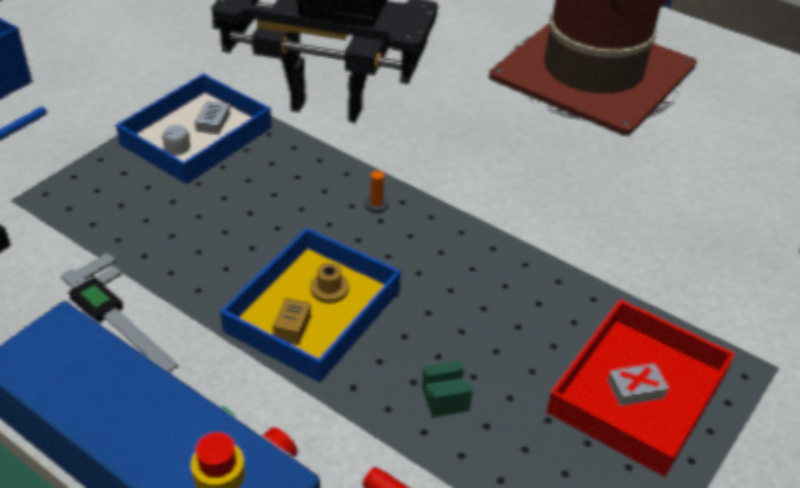

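All five parts lie flat in their trays: the reject at (638,382), the brass parts at (292,318) and (329,284), and the aluminium parts at (176,138) and (212,115). The gauge and V-block stand where they were, and the gripper is clear.

```bash
python3 -c "
from plant import ticket
print(ticket.job_done())"
```

```text
the job is handed in; nothing more can be done
None
```

I handed the job in at about 38 s on the robot's clock: the last picture shows all five parts flat and released in their correct trays (red-cross block first), with the gauge and V-block not visibly moved, but hand-in returned no verdict.

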